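# Park the ink pad under its low bridge

## Task

Put the ink pad away: with the fingertips, push it along the table, long side first, into the open mouth of the low yellow bridge until its far long side rests squarely against the stop at the back; the near part of the pad stays sticking out. Never lift or tip the pad, and leave the stamp, the glue stick and the roll of tape that stand round the bridge undisturbed. Finish with the hand clear of everything.

Things in the scene. Friction and masses are not known exactly. Their poses are not given: they have to be found in the camera images.
- ink_pad: closed flat dark ink pad with a blue label on top, loose, 72 (x) x 107 (y) x 17 (z) mm, about 0.1 kg. Origin: centre of its underside, z up; y runs along its long side. It starts flat on the table 0.14 to 0.18 m before the bridge, off the mouth's axis by up to 80 mm sideways and 0.45 rad. It slides and turns easily when pushed.
- bridge: fixed low yellow sheet-metal bridge, 50 (x) x 167 (y, over two 3 mm high screw flanges) x 26.5 mm high. Origin: centre of its underside, on the table; x points into the mouth, from open front to closed back. Roof x -25..25, y -65..65 mm, underside at z = 22 mm (the pad is 17). Side walls' inner faces at y = -61.5 and 61.5 mm; back stop's face at x = 22 mm. No floor: the pad slides on the table.
- home (a point): point on the table where the centre of the pad's underside belongs, its long side across the mouth: bridge x = -14 mm, y = 0; axes parallel to the bridge's. There the pad has 8 mm to spare on each side and sticks out 25 mm before the roof's front edge.
- stamp: bystander: wooden rubber stamp standing on the table, 26 x 52 x 70 mm, beside the bridge. Origin at the centre of its underside.
- glue_stick: bystander: white and red glue stick standing upright beside the bridge, 25 mm across, 95 mm high. Origin at the centre of its underside.
- tape_roll: bystander: flat roll of tan adhesive tape behind the bridge, 96 mm across, 25 mm high. Origin at the centre of its underside.
There are look-alikes about, which are no part of the job. What is shaped like the ink_pad but orange is not meant.

How it is judged (in metres and radians):
At the end, for the whole second after the job is handed in: The ink pad lies flat and still under the bridge, its centre within 5 mm of the home point along the push (its far long side against the stop) and 11 mm sideways, its long side square to the mouth within 0.06 rad; stamp and glue stick stand upright (x of ink_pad in the frame of home between -0.005 and 0.003 m and y of ink_pad in the frame of home between -0.011 and 0.011 m and angle between the y axis of ink_pad and the y axis of home, either way round below 0.06 rad and angle between ink_pad's own z axis and vertical below 0.04 rad and height (world z) of ink_pad below 0.003 m and linear speed of ink_pad below 0.01 m/s and angle between each of stamp, glue_stick's own z axis and vertical below 0.1 rad); the robot touches nothing.
It fails at once if the ink pad is lifted off the table (more than 6 mm) (height (world z) of ink_pad above 0.006 m).
It fails at once if the ink pad is tipped (more than 0.12 rad) (angle between ink_pad's own z axis and vertical above 0.12 rad).
It fails at once if the stamp is moved more than 15 mm (distance of stamp from where it was at the start of the episode above 0.015 m).
It fails at once if the glue stick is moved more than 15 mm (distance of glue_stick from where it was at the start of the episode above 0.015 m).
It fails at once if the roll of tape is moved more than 15 mm (distance of tape_roll from where it was at the start of the episode above 0.015 m).
It also fails if it takes over 72 s, if anything falls off the work surface, if the arm or the gripper's body presses on something with over 40 N, if the wrist force passes 120 N, or if a joint passes its speed limit or range.

## Robot

A 6-joint arm with a two-finger parallel gripper is mounted at the origin on a cart in front of the work surface, level with it; the furniture and walls round the work are solid. World frame = base frame: x ahead of the robot, y to its left, z up, the work surface at z = 0. Lengths are in mm, angles in rad, forces in N, time in s.
With the tool pointing down it reaches from about 275 to 750 mm from the base axis. Payload 10.2 kg.
Tool frame: the origin (TCP) lies where the fingers leave the gripper's body, on its centre line; the fingertips stand 73 mm ahead of it and the grasp point (between the pads) lies 54 mm ahead of it; z points along the fingers, y is the line along which they close (so a half turn about z gives the same grasp; the last joint's range is limited). The gripper opens to 85 mm and grips with 20 to 120 N. Pads are 22 mm wide; open, the fingers measure 114 mm over their backs; the gripper's body (76 mm by 85 mm) begins 54 mm behind the grasp point. The pads swing forward as they close: fully open they stand 13 mm farther back than shut.
Start: joints at [-1.474, 0.313, 1.498, -0, 1.331, -0.223], TCP at [165.035, -498.393, 303.894] pointing down, gripper open.
Joint ranges: [-2.94, 2.94], [-0.97, 2.17], [0.19, 2.56], [-1.23, 4.37], [0.02, 3.11], [-2.88, 2.88]. Speed limits (rad/s): [2.39, 2.39, 3.01, 3.14, 3.14, 3.14].

## Interface

Orientations are given as a unit quaternion [w, x, y, z].
In Python, from rig import ctrl gives the robot as it stands.
- The arm moves only by the shell command python3 -m creep 'ROWS' [OPENING] [FORCE]. ROWS is JSON, a list that holds one entry, the list of rows, each a list of 6 numbers: the shift along the world's x, y, z in units of 25 mm (1.0 is 25 mm), then the turn, a rotation vector about the world's x, y, z in units of 5 degrees (1.0 is 5 degrees). In form: [[[x, y, z, ax, ay, az], ...]]. A call has 1 to 20 rows; each row is the pose to reach, as a shift and turn from the pose commanded when the call began; what a row does not reach only later rows make up. A row lasts 1/12 s, in which the tool goes at most 41.7 mm and 7.16 degrees, less where a joint would pass 70% of its speed; a pose out of reach is approached as far as the arm can. A call with a gripper value outside its range is refused whole. OPENING is the finger opening in mm, from 0 to 85.4, set as the call begins (- or left out, the last holds). The fingers move at their own pace and stop on an object; FORCE is the grip in N (left out, the last holds). Time passes only in rows, so rows that repeat a pose let the fingers close. It gives the time, the measured TCP pose, the force, the opening and the grip force at its end, in the units of the state.
- ctrl.sense(): the state, without advancing time (a new reading comes with each control period).
- ctrl.capture(name): name is "scene" or "top" or "wrist"; returns a dict with "image" (420x560x3 uint8, red, green, blue), "fx", "fy", "cx", "cy" (pixels), "k1" (the pictures are not rectified: a ray, as slopes to the right and down, at radius r is drawn at 1 + k1 r^2 times it, then the intrinsics apply), "R" (3x3) and "t" (3): a world point X has camera coordinates R X + t. Camera axes: x right, y down, z forward; pixel columns grow to the right and rows downward; lengths in mm; the calibration is good to about 2 mm. A picture is of the moment at which its call begins. There is no depth.
- ctrl.finish_job(): hands the job in; it is judged then, once.
The state is a dict: "time_s": time; "joints": joint angles; "dq": joint speeds; "tau": joint torques, N m; "eef_pos": TCP position; "ee_rot": TCP orientation; "force": force on the tool from outside, world axes, zero at the start; "wrist_torque": the same for the moment, N m; "grip_width": opening from 0.0 (shut) to 1.0 (fully open); "grip_force": force on a finger pad.
Only numpy, scipy, OpenCV 4.12 (cv2) and the standard library are available. Lean on these libraries where they do the work, as an engineer would, in place of code of your own. Each camera call takes 0.05 s, during which the arm holds its last target. There are 200 camera calls.

## Working session

There is one attempt and no reset: what is moved stays moved. The work goes in short steps, Python scripts to look and compute and a shell command to move; the robot and the scene stay as the last step left them, time stands still between calls to the robot, and variables do not carry over. Pictures are saved under pics/ and viewed, at most 12 in all, crops included, and the job is handed in when it is done.

```bash
mkdir -p pics; ls; python3 - <<'E'
from rig import ctrl
import cv2,pickle
d={n:ctrl.capture(n) for n in("scene","top")}
pickle.dump(d,open('c0.pkl','wb'))
for n in d: cv2.imwrite(f'pics/{n}0.png',d[n]['image'][:,:,::-1])
s=ctrl.sense();print(s['eef_pos'],s['ee_rot'],s['time_s'],s['grip_width'])
for n in d: print({k:d[n][k] for k in('fx','fy','cx','cy','k1','R','t')})
E
```

```text
pics
[ 165.02438138 -498.2232856   303.39342767] [-5.85707466e-04  9.87242706e-01  1.59221534e-01  1.93484062e-05] 0.1 0.9972205122693919
{'fx': 409.7692828018583, 'fy': 409.7692828018583, 'cx': 285.2283928624042, 'cy': 211.34966548158448, 'k1': -0.09349696719800436, 'R': array([[ 0.84998046, -0.52631458,  0.02293856],
       [-0.2439149 , -0.43176143, -0.86838216],
       [ 0.46694618,  0.73251282, -0.49536475]]), 't': array([-569.332517  ,  178.27813223,  668.48334624])}
{'fx': 460.8486423529303, 'fy': 460.8486423529303, 'cx': 283.7884733773493, 'cy': 209.52136581837297, 'k1': -0.1162562413051309, 'R': array([[-0.00994138, -0.99988448, -0.01149757],
       [-0.99328971,  0.01119944, -0.1151092 ],
       [ 0.11522467,  0.01027607, -0.9932863 ]]), 't': array([ -53.78257391,  610.045415  , 1054.48913308])}
```

View pics/top0.png

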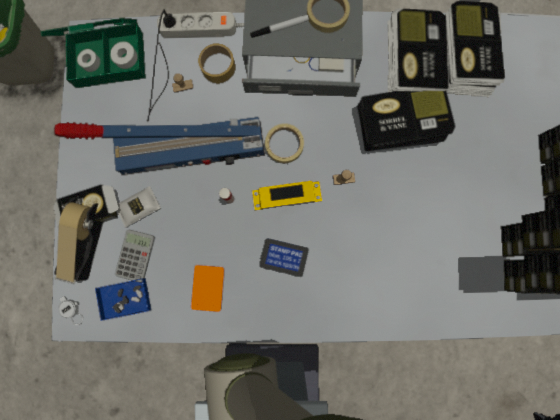

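View pics/scene0.png

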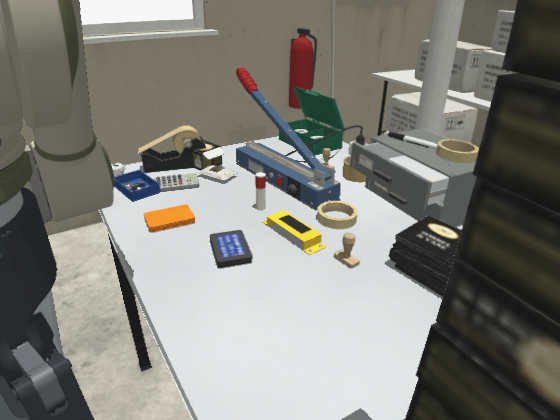

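Top view: the dark pad with its blue label is at (284,257). The orange block at (208,288) is the look-alike and is not meant. Around the bridge (287,195) are the stamp (344,177), the glue stick (225,195) and the tape (284,142). In the scene view the pad is at (231,248) and the bridge at (295,230).

```bash
cat > h.py <<'E'
import numpy as np,cv2
def K(c): return np.array([[c['fx'],0,c['cx']],[0,c['fy'],c['cy']],[0,0,1.]])
def rays(c,p):
    # drawn radius = r(1+k1 r^2): the OpenCV radial model
    u=cv2.undistortPoints(np.float64(p).reshape(-1,1,2),K(c),np.array([c['k1'],0,0,0.])).reshape(-1,2)
    return -c['R'].T@c['t'],np.c_[u,np.ones(len(u))]@c['R']
def onz(c,p,z):
    o,d=rays(c,p); return o+d*((z-o[2])/d[:,2])[:,None]
def tri(c1,p1,c2,p2):
    o1,d1=rays(c1,p1);o2,d2=rays(c2,p2);out=[]
    for a,b in zip(d1,d2):
        s=np.linalg.lstsq(np.c_[a,-b],o2-o1,rcond=None)[0]
        A,B=o1+a*s[0],o2+b*s[1]; out.append(np.r_[(A+B)/2,np.linalg.norm(A-B)])
    return np.array(out)
def proj(c,X):
    return cv2.projectPoints(np.float64(X).reshape(-1,1,3),cv2.Rodrigues(c['R'])[0],c['t'],K(c),np.array([c['k1'],0,0,0.]))[0].reshape(-1,2)
def blob(m,near):
    m=cv2.morphologyEx(m.astype(np.uint8),cv2.MORPH_CLOSE,np.ones((5,5)))
    cs=cv2.findContours(m,0,cv2.CHAIN_APPROX_NONE)[0]
    return max((k for k in cs if cv2.contourArea(k)>30),key=lambda k:-np.hypot(*(k.reshape(-1,2).mean(0)-near)))
def yellow(c):
    h=cv2.cvtColor(c['image'],cv2.COLOR_RGB2HSV); return (abs(h[...,0].astype(int)-26)<6)&(h[...,1]>180)&(h[...,2]>110)
def dark(c): 
    i=c['image'].astype(int); return (i[...,0]<95)&(i[...,1]<105)
def rect(P):
    (cx,cy),(w,h),a=cv2.minAreaRect(np.float32(P[:,:2])); b=cv2.boxPoints(((cx,cy),(w,h),a))
    e=max(b[1]-b[0],b[2]-b[1],key=np.linalg.norm); ang=np.arctan2(e[1],e[0])%np.pi
    return np.round([cx,cy,max(w,h),min(w,h)],1),round(ang-np.pi/2,4)  # angle of long side from +y
E
python3 - <<'E'
from h import *
import pickle
d=pickle.load(open('c0.pkl','rb'));T,S=d['top'],d['scene']
pT,pS=blob(dark(T),(284,257)),blob(dark(S),(231,248))
yT,yS=blob(yellow(T),(287,195)),blob(yellow(S),(295,230))
print('pad z17',rect(onz(T,pT,17)),rect(onz(S,pS,17)))
print('bridge z20',rect(onz(T,yT,15)),rect(onz(S,yS,15)))
def mean(k):M=cv2.moments(k);return [M['m10']/M['m00'],M['m01']/M['m00']]
# height of pad label centre and bridge's dark label from two views
def lab(c,near):
    h=c['image'].astype(int);m=(h[...,2]>h[...,0]+40)&(h[...,2]>90);return mean(blob(m,near))
def inner(c,k):
    m=np.zeros(c['image'].shape[:2],np.uint8);cv2.drawContours(m,[cv2.convexHull(k)],-1,1,-1)
    return mean(blob((m>0)&(c['image'].max(2)<70),k.reshape(-1,2).mean(0)))
print('label tri',tri(T,[lab(T,(284,257))],S,[lab(S,(231,248))]))
print('bridge label tri',tri(T,[inner(T,yT)],S,[inner(S,yS)]))
for n,p,z in(('stamp',(344,177),40),('glue',(225,193),95),('tape',(284,142),25)): print(n,onz(T,[p],z))
a=cv2.resize(T['image'][125:295,190:370],None,fx=4,fy=4,interpolation=cv2.INTER_CUBIC)[:600]
for k,col in((pT,(0,255,0)),(yT,(255,0,0))): cv2.polylines(a,[(k-[190,125])*4],True,col,1)
b=cv2.resize(S['image'][190:290,190:370],None,fx=4,fy=4)
for k,col in((pS,(0,255,0)),(yS,(255,0,0))): cv2.polylines(b,[(k-[190,190])*4],True,col,1)
cv2.imwrite('pics/crop.png',cv2.resize(np.vstack([a,b]),None,fx=.59,fy=.59)[:,:,::-1])
E
```

```text
pad z17 (array([497.2, -57.7, 106.9,  73.1]), np.float32(-0.246)) (array([492.3, -70.7, 122. ,  72.1]), np.float32(-0.2449))
bridge z20 (array([648.5, -67. , 162.5,  52.4]), np.float32(0.1245)) (array([646.2, -78.9, 170.7,  69.9]), np.float32(0.1251))
label tri [[ 4.97895018e+02 -5.80383079e+01  1.41748163e+01  2.42304000e-01]]
bridge label tri [[ 6.52492181e+02 -6.62768843e+01  2.34225877e+01  1.37067318e-01]]
stamp [[ 684.9827074  -204.06399866   40.        ]]
glue [[641.38157175  71.02809872  95.        ]]
tape [[775.95530881 -62.30591667  25.        ]]
```

View pics/crop.png

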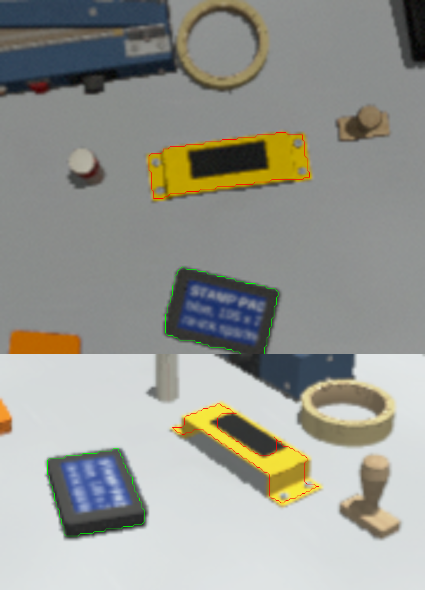

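The crop confirms that the dark pad, about 107x73 mm on the z=17 plane with a blue STAMP PAD label, is the one meant. The measured label heights, 14 mm on the pad and 23 mm on the bridge, match the text within about 3 mm.

In the bridge frame the pad is about 28 mm off to the left and needs about +0.37 rad. Plan: push its near long side with two spread fingers, which squares it against them, and correct the sideways offset on the way. First I'll go behind it, with the finger line parallel to the mouth.

```bash
python3 -m creep '[[[0.5,0.9,0,0,0,-0.1],[1.2,2.1,0,0,0,-0.3],[2,3.5,0,0,0,-0.5],[2.8,4.8,0,0,0,-0.7],[3.6,6.2,0,0,0,-0.9],[4.4,7.6,0,0,0,-1.1],[5.2,9,0,0,0,-1.3],[6,10.4,0,0,0,-1.5],[6.8,11.8,0,0,0,-1.7],[7.6,13.2,0,0,0,-1.9],[8.4,14.5,0,0,0,-2.1],[9.2,15.9,0,0,0,-2.2],[9.7,16.8,0,0,0,-2.24],[9.96,17.3,0,0,0,-2.24],[9.96,17.3,0,0,0,-2.24],[9.96,17.3,0,0,0,-2.24],[9.96,17.3,0,0,0,-2.24]]]' 60
python3 - <<'E'
from rig import ctrl
import cv2,pickle
d={n:ctrl.capture(n) for n in("wrist",)}
pickle.dump(d,open('c1.pkl','wb'))
cv2.imwrite('pics/w1.png',d['wrist']['image'][:,:,::-1])
E
```

```text
time_s: 1.52
eef_pos: [413.7, -66.5, 303.7]
ee_rot: [0.0, 0.998, 0.062, -0.0]
force: [-0.0, 0.1, 0.0]
grip_width: 0.706
grip_force: 0.0
```

View pics/w1.png

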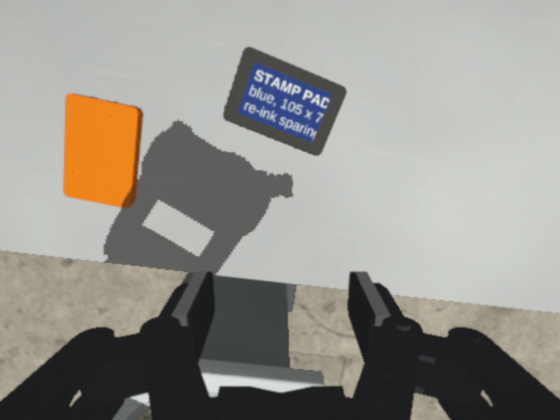

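The wrist view shows the pad at (285,100) clear of the hand, and the orange look-alike at (102,150). I'll measure the pad from here and descend behind it.

```bash
python3 - <<'E'
from h import *
import pickle
W=pickle.load(open('c1.pkl','rb'))['wrist']
print(rect(onz(W,blob(dark(W),(285,100)),17)))
E
python3 -m creep '[[[0,0,-0.8,0,0,0],[0,0,-1.8,0,0,0],[0,0,-2.9,0,0,0],[0,0,-4,0,0,0],[0,0,-5.1,0,0,0],[0,0,-6.2,0,0,0],[0,0,-7.2,0,0,0],[0,0,-8,0,0,0],[0,0,-8.5,0,0,0],[0,0,-8.75,0,0,0],[0,0,-8.75,0,0,0],[0,0,-8.75,0,0,0]]]'
python3 - <<'E'
from rig import ctrl
import cv2,pickle
d={n:ctrl.capture(n) for n in("wrist","scene")}
pickle.dump(d,open('c2.pkl','wb'))
import numpy as np
cv2.imwrite('pics/w2.png',np.vstack([d['wrist']['image'][:,:,::-1][0:420,:560],])) 
E
```

```text
(array([498.4, -58.8, 105.1,  70.4]), np.float32(-0.2468))
time_s: 2.57
eef_pos: [414.1, -66.5, 85.6]
ee_rot: [0.0, 0.998, 0.062, 0.0]
force: [-0.3, -0.3, 0.8]
grip_width: 0.704
grip_force: 0.0
```

View pics/w2.png

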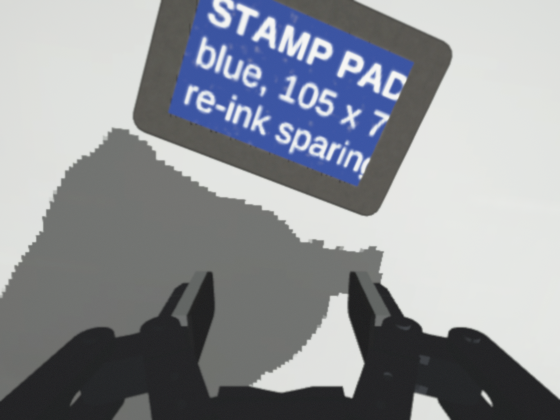

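The pad's near corner at (375,215) lies ahead of the right finger, as planned. I'll lower gently to just above the table.

```bash
python3 -m creep '[[[0,0,-0.2,0,0,0],[0,0,-0.35,0,0,0],[0,0,-0.45,0,0,0],[0,0,-0.52,0,0,0],[0,0,-0.52,0,0,0],[0,0,-0.52,0,0,0]]]'
python3 - <<'E'
from rig import ctrl
from h import *
import pickle
d={n:ctrl.capture(n) for n in("wrist","scene")}
i=d['scene']['image']
x,y=proj(d['scene'],[[414,-66,20]])[0].astype(int);print(x,y)
c=cv2.resize(i[max(0,y-50):y+50,max(0,x-70):x+70],None,fx=5,fy=5)
cv2.imwrite('pics/s3.png',c[:,:,::-1])
E
```

```text
time_s: 3.17
eef_pos: [414.0, -65.9, 72.1]
ee_rot: [-0.0, 0.998, 0.062, -0.0]
force: [-0.9, -0.7, 0.6]
grip_width: 0.704
grip_force: 0.0
192 256
```

View pics/s3.png

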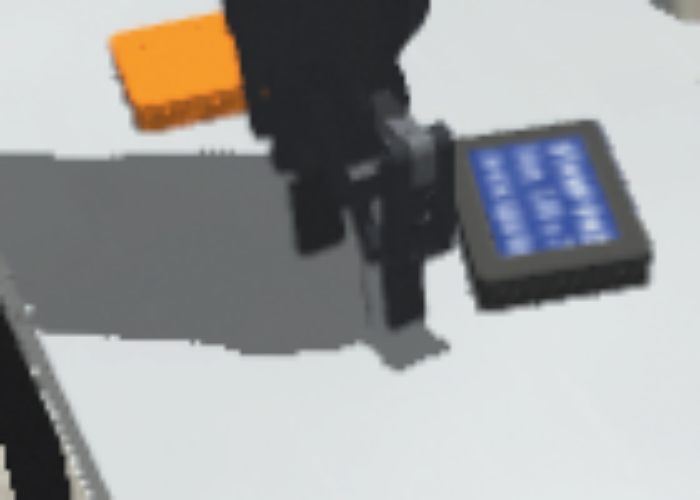

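The right fingertip at (405,325) stands a few millimetres above the table, lower than the pad's top. I'll go 3 mm lower, then make the squaring push along the bridge's x.

```bash
python3 -m creep '[[[0,0,-0.06,0,0,0],[0,0,-0.12,0,0,0],[0,0,-0.12,0,0,0],[0,0,-0.12,0,0,0]]]'
python3 -m creep '[[[0.1,0.01,0,0,0,0],[0.25,0.03,0,0,0,0],[0.4,0.05,0,0,0,0],[0.55,0.07,0,0,0,0],[0.7,0.09,0,0,0,0],[0.85,0.11,0,0,0,0],[1,0.13,0,0,0,0],[1.12,0.14,0,0,0,0],[1.24,0.16,0,0,0,0],[1.36,0.17,0,0,0,0],[1.48,0.19,0,0,0,0],[1.6,0.2,0,0,0,0],[1.72,0.22,0,0,0,0],[1.84,0.23,0,0,0,0],[1.96,0.25,0,0,0,0],[2.08,0.26,0,0,0,0],[2.2,0.28,0,0,0,0],[2.3,0.29,0,0,0,0],[2.38,0.3,0,0,0,0],[2.38,0.3,0,0,0,0]]]'
cat >> h.py <<'E'
C0=np.array([651.,-66.7]);A=0.1245
def look(name):
    from rig import ctrl
    T=ctrl.capture('top');W=ctrl.capture('wrist')
    i=np.vstack([T['image'][130:300,170:380].repeat(2,0).repeat(2,1)[:,:,::-1]]); w=W['image'][:,:,::-1]
    w=cv2.resize(w,None,fx=340/420,fy=340/420); cv2.imwrite(f'pics/{name}.png',np.hstack([i,w])[:,:800])
    s=ctrl.sense();e=np.array(s['eef_pos'])[:2]-C0
    R=np.array([[np.cos(A),np.sin(A)],[-np.sin(A),np.cos(A)]])
    print('tcp bridge frame',R@e,s['eef_pos'][2],s['time_s'])
    def lab(c):
        i=c['image'].astype(int);m=(i[...,2]>i[...,0]+40)&(i[...,2]>90)
        return m
    for n,c,near in(('top',T,None),('wrist',W,None)):
        m=lab(c).astype(np.uint8);m=cv2.morphologyEx(m,cv2.MORPH_CLOSE,np.ones((7,7)) if n=='top' else np.ones((15,15)))
        if n=='top': m[:,:230]=0;m[:180]=0;m[:,380:]=0
        cs=cv2.findContours(m,0,cv2.CHAIN_APPROX_NONE)[0]
        if not cs: continue
        k=max(cs,key=cv2.contourArea);P=onz(c,k,17);r,a=rect(P)
        print(n,'label',r,'bridge-frame',np.round(R@(r[:2]-C0),1),'dang',round(a-A,3))
E
python3 -c "
from h import *
look('p4')"
```

```text
time_s: 3.6
eef_pos: [414.0, -65.9, 69.1]
ee_rot: [-0.0, 0.998, 0.062, -0.0]
force: [0.6, -0.5, 0.4]
grip_width: 0.701
grip_force: 0.0
time_s: 5.27
eef_pos: [473.9, -58.4, 69.2]
ee_rot: [0.0, 0.998, 0.062, 0.0]
force: [-0.9, 0.2, -0.4]
grip_width: 0.701
grip_force: 0.0
tcp bridge frame [-175.05896636   30.33510736] 69.13290656490065 5.3667
top label [533.6 -55.   57.3  28.6] bridge-frame [-115.    26.2] dang -0.135
wrist label [522.8 -44.9  79.8  49.8] bridge-frame [-124.5   37.6] dang -0.065
```

View pics/p4.png

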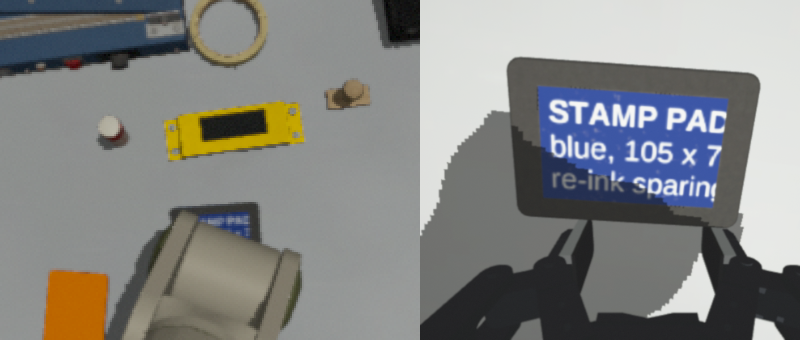

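The pad is almost square to the fingers, with its near edge running from (527,215) to (738,225) in the wrist half of the picture. It now sits about 37 mm left of the mouth's axis. I'll push a little more, then back off, lift, and measure it unobstructed.

```bash
python3 -m creep '[[[0.1,0.01,0,0,0,0],[0.2,0.025,0,0,0,0],[0.3,0.04,0,0,0,0],[0.3,0.04,0,0,0,0],[0.1,0.01,0,0,0,0],[-0.2,-0.03,0,0,0,0],[-0.5,-0.06,0,0,0,0],[-0.7,-0.09,0,0,0,0],[-0.7,-0.09,0.4,0,0,0],[-0.7,-0.09,1.2,0,0,0],[-0.7,-0.09,2.1,0,0,0],[-0.7,-0.09,3,0,0,0],[-0.7,-0.09,3.9,0,0,0],[-0.7,-0.09,4.4,0,0,0],[-0.7,-0.09,4.6,0,0,0],[-0.7,-0.09,4.6,0,0,0]]]'
python3 - <<'E'
from h import *
import pickle
d1=pickle.load(open('c1.pkl','rb'))['wrist']
i=d1['image'].astype(int);m=((i[...,2]>i[...,0]+40)&(i[...,2]>90)).astype(np.uint8)
m=cv2.morphologyEx(m,cv2.MORPH_CLOSE,np.ones((9,9)));k=max(cv2.findContours(m,0,1)[0],key=cv2.contourArea)
print('label vs pad at start',rect(onz(d1,k,17)))
look('p5')
E
```

```text
time_s: 6.7
eef_pos: [456.3, -60.8, 185.4]
ee_rot: [0.001, 0.998, 0.062, 0.001]
force: [0.5, 0.9, 0.4]
grip_width: 0.705
grip_force: 0.0
label vs pad at start (array([498.5, -59.3,  79.9,  49.9]), np.float32(-0.2459))
tcp bridge frame [-192.99340245   30.3434213 ] 183.70891100871907 6.8
top label [526.6 -41.4  78.9  48.2] bridge-frame [-120.3   40.6] dang -0.002
wrist label [527.3 -42.2  79.9  49.4] bridge-frame [-119.7   39.7] dang -0.001
```

View pics/p5.png

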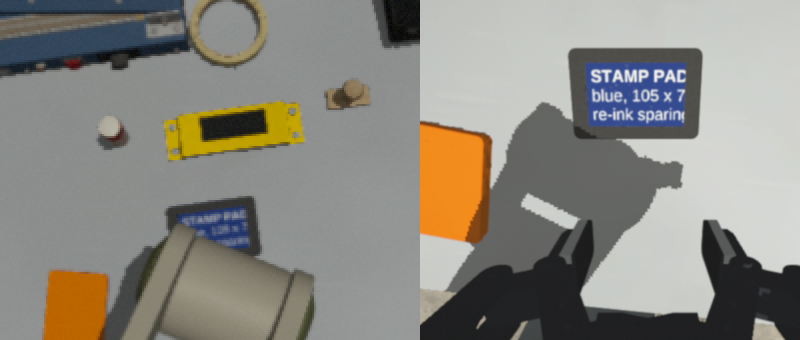

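The pad is now square (0.00 rad) at bridge frame (-120, +40). Top and wrist views agree within 1 mm. Next is the sideways push on its left short side. I'll turn the hand 90° at height and come down 20 mm left of the pad.

```bash
python3 -m creep '[[[0.2,0.4,0,0,0,1.3],[0.4,0.8,0,0,0,2.6],[0.6,1.2,0,0,0,3.9],[0.8,1.6,0,0,0,5.2],[1,2,0,0,0,6.5],[1.2,2.4,0,0,0,7.8],[1.5,2.8,0,0,0,9.1],[1.8,3.2,0,0,0,10.4],[2,3.6,0,0,0,11.7],[2.2,4,0,0,0,13],[2.4,4.11,0,0,0,14.3],[2.4,4.11,0,0,0,15.6],[2.4,4.11,0,0,0,16.9],[2.4,4.11,0,0,0,18],[2.4,4.11,0,0,0,18],[2.4,4.11,0,0,0,18]]]' 34
python3 -m creep '[[[0,0,-0.5,0,0,0],[0,0,-1.4,0,0,0],[0,0,-2.3,0,0,0],[0,0,-3.2,0,0,0],[0,0,-3.9,0,0,0],[0,0,-4.2,0,0,0],[0,0,-4.4,0,0,0],[0,0,-4.5,0,0,0],[0,0,-4.5,0,0,0]]]'
python3 -c "
from h import *
look('p6')"
```

```text
time_s: 8.13
eef_pos: [515.8, 42.1, 183.3]
ee_rot: [-0.001, 0.663, 0.749, -0.0]
force: [0.1, -0.5, 0.6]
grip_width: 0.4
grip_force: 0.0
time_s: 8.88
eef_pos: [516.3, 42.1, 72.3]
ee_rot: [0.0, 0.662, 0.749, 0.0]
force: [0.6, -0.6, 0.4]
grip_width: 0.397
grip_force: 0.0
tcp bridge frame [-119.95751164  124.61948405] 72.4458014151116 8.9833
top label [527.2 -46.2  69.2  48.5] bridge-frame [-120.3   35.7] dang -0.002
```

View pics/p6.png

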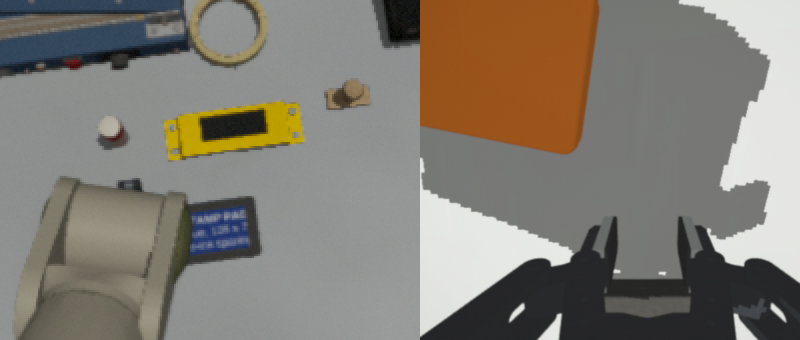

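The hand is to the left of the pad, and the wrist camera faces +y with only the orange look-alike in view. I'll push 60 mm along the bridge's -y, then back off and lift.

```bash
python3 -m creep '[[[0.02,-0.15,0,0,0,0],[0.04,-0.3,0,0,0,0],[0.055,-0.45,0,0,0,0],[0.075,-0.6,0,0,0,0],[0.09,-0.75,0,0,0,0],[0.11,-0.9,0,0,0,0],[0.13,-1.05,0,0,0,0],[0.15,-1.2,0,0,0,0],[0.17,-1.35,0,0,0,0],[0.19,-1.5,0,0,0,0],[0.205,-1.63,0,0,0,0],[0.22,-1.76,0,0,0,0],[0.235,-1.89,0,0,0,0],[0.25,-2.02,0,0,0,0],[0.265,-2.14,0,0,0,0],[0.28,-2.24,0,0,0,0],[0.29,-2.32,0,0,0,0],[0.3,-2.38,0,0,0,0],[0.3,-2.38,0,0,0,0],[0.3,-2.38,0,0,0,0]]]'
python3 -m creep '[[[-0.03,0.2,0,0,0,0],[-0.06,0.5,0,0,0,0],[-0.1,0.8,0,0,0,0],[-0.1,0.8,0.4,0,0,0],[-0.1,0.8,1.2,0,0,0],[-0.1,0.8,2.2,0,0,0],[-0.1,0.8,3.2,0,0,0],[-0.1,0.8,4.2,0,0,0],[-0.1,0.8,5.2,0,0,0],[-0.1,0.8,6.2,0,0,0],[-0.1,0.8,6.8,0,0,0],[-0.1,0.8,7,0,0,0],[-0.1,0.8,7,0,0,0]]]' 60
```

```text
time_s: 10.65
eef_pos: [523.6, -17.7, 71.8]
ee_rot: [0.0, 0.662, 0.75, 0.0]
force: [-0.9, 2.3, 4.9]
grip_width: 0.4
grip_force: 2.6
time_s: 11.73
eef_pos: [521.2, 2.7, 247.9]
ee_rot: [0.001, 0.662, 0.75, 0.001]
force: [0.5, 0.4, -0.3]
grip_width: 0.7
grip_force: 0.0
```

```bash
python3 -m creep '[[[0.05,-0.3,0.2,0,0,-1.3],[0.1,-0.6,0.4,0,0,-2.6],[0.2,-0.9,0.6,0,0,-3.9],[0.3,-1.2,0.8,0,0,-5.2],[0.4,-1.5,1,0,0,-6.5],[0.5,-1.8,1.2,0,0,-7.8],[0.6,-2.1,1.4,0,0,-9.1],[0.7,-2.4,1.6,0,0,-10.4],[0.75,-2.7,1.8,0,0,-11.7],[0.75,-3,2,0,0,-13],[0.75,-3.3,2.1,0,0,-14.3],[0.75,-3.3,2.1,0,0,-15.6],[0.75,-3.3,2.1,0,0,-16.9],[0.75,-3.3,2.1,0,0,-18],[0.75,-3.3,2.1,0,0,-18],[0.75,-3.3,2.1,0,0,-18],[0.75,-3.3,2.1,0,0,-18]]]'
python3 - <<'E'
from h import *
import pickle
from rig import ctrl
look('p7')
W=ctrl.capture('wrist');pickle.dump(W,open('c7.pkl','wb'))
ks=[k for k in cv2.findContours(cv2.morphologyEx(yellow(W).astype(np.uint8),cv2.MORPH_CLOSE,np.ones((5,5))),0,1)[0]]
k=max(ks,key=cv2.contourArea);print('yellow area',cv2.contourArea(k),cv2.boundingRect(k))
cv2.imwrite('pics/w7.png',W['image'][:,:,::-1])
E
```

```text
time_s: 13.15
eef_pos: [539.7, -79.8, 298.5]
ee_rot: [-0.0, 0.998, 0.064, -0.001]
force: [0.4, 0.4, 1.0]
grip_width: 0.7
grip_force: 0.0
tcp bridge frame [-112.03564433    0.79697948] 298.8130121386581 13.25
wrist label [534.1 -94.3  54.1  48.3] bridge-frame [-119.4  -12.9] dang 0.002
yellow area 9137.0 (198, 46, 170, 57)
```

View pics/w7.png

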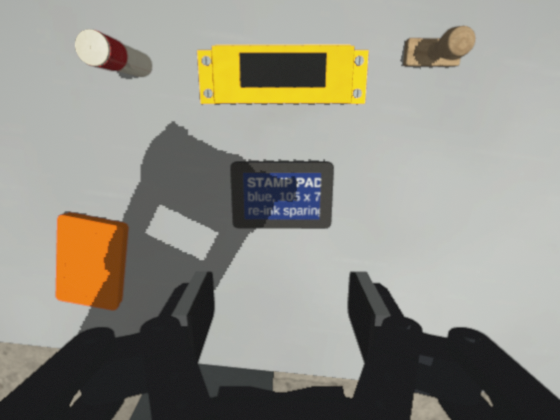

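The view is clear: pad at columns 232..333, rows 162..228; bridge at columns 198..367, rows 44..104. Both centre near column 282, and the glue stick (95,48) and stamp (440,45) are undisturbed. I'll work out the offsets.

```bash
python3 - <<'E'
from h import *
import pickle
W=pickle.load(open('c7.pkl','rb'))
k=max(cv2.findContours(cv2.morphologyEx(yellow(W).astype(np.uint8),cv2.MORPH_CLOSE,np.ones((5,5))),0,1)[0],key=cv2.contourArea).reshape(-1,2)
L=onz(W,[[k[:,0].min(),78]],3)[0];Rr=onz(W,[[k[:,0].max()+1,76]],3)[0];c=(L+Rr)/2
print('flange ends',L,Rr,np.linalg.norm(L-Rr),'mid',c)
i=W['image'];m=(i.max(2)<70)|((i[...,2].astype(int)-i[...,0]>40))
rf=onz(W,[[215,104],[350,103]],2);print('front bottom?',rf)
rt=onz(W,[[212,45],[352,45]],26.5);print('roof back',rt)
g=cv2.connectedComponents
ins=np.zeros(m.shape,np.uint8);ins[48:95,225:340]=(i.max(2)<70)[48:95,225:340]
kk=max(cv2.findContours(ins,0,1)[0],key=cv2.contourArea);print('roof label',rect(onz(W,kk,26.5)))
p=(i.mean(2)<100).astype(np.uint8);p[:,:222]=0;p[:140]=0;p[:,345:]=0;p[235:]=0
# left in shadow: use edges given by darkness in pad only
for t in(60,75,90):
    q=(i[...,0]<t).astype(np.uint8);q[:150]=0;q[245:]=0;q[:,:215]=0;q[:,350:]=0
    kp=max(cv2.findContours(cv2.morphologyEx(q,cv2.MORPH_OPEN,np.ones((9,9))),0,1)[0],key=cv2.contourArea);print(t,cv2.boundingRect(kp),rect(onz(W,kp,17)))
E
```

```text
flange ends [637.41884548  14.6595894    3.        ] [ 660.35010081 -151.60702335    3.        ] 167.84048672633267 mid [648.88447314 -68.47371697   3.        ]
front bottom? [[ 615.15377033   -3.54694401    2.        ]
 [ 633.26637424 -138.81600668    2.        ]]
roof back [[ 665.1965012    -1.77838647   26.5       ]
 [ 681.06537536 -126.91276482   26.5       ]]
roof label (array([652.3, -67.6,  77.1,  27.2]), np.float32(0.1261))
60 (231, 161, 35, 67) (array([529.2, -46.9,  70.7,  35. ]), np.float32(-1.4447))
75 (230, 161, 102, 68) (array([532.9, -80.9, 105. ,  71.8]), np.float32(0.126))
90 (229, 160, 104, 70) (array([532.7, -80.5, 106.8,  74. ]), np.float32(0.1243))
```

The pad is square to the bridge within 0.002 rad, only about 2 mm off the axis, with 105 mm to go. I'll go behind it and push straight.

```bash
python3 -m creep '[[[-0.7,-0.1,0,0,0,0],[-1.6,-0.2,0,0,0,0],[-2.4,-0.3,-0.3,0,0,0],[-2.84,-0.39,-1,0,0,0],[-2.84,-0.39,-2,0,0,0],[-2.84,-0.39,-3.1,0,0,0],[-2.84,-0.39,-4.2,0,0,0],[-2.84,-0.39,-5.3,0,0,0],[-2.84,-0.39,-6.4,0,0,0],[-2.84,-0.39,-7.4,0,0,0],[-2.84,-0.39,-8.2,0,0,0],[-2.84,-0.39,-8.8,0,0,0],[-2.84,-0.39,-9.1,0,0,0],[-2.84,-0.39,-9.14,0,0,0],[-2.84,-0.39,-9.14,0,0,0]]]'
python3 -m creep '[[[0.15,0.02,0,0,0,0],[0.3,0.04,0,0,0,0],[0.45,0.055,0,0,0,0],[0.6,0.075,0,0,0,0],[0.75,0.09,0,0,0,0],[0.9,0.11,0,0,0,0],[1.05,0.13,0,0,0,0],[1.2,0.15,0,0,0,0],[1.35,0.165,0,0,0,0],[1.5,0.185,0,0,0,0],[1.65,0.2,0,0,0,0],[1.8,0.22,0,0,0,0],[1.95,0.24,0,0,0,0],[2.1,0.26,0,0,0,0],[2.25,0.275,0,0,0,0],[2.4,0.295,0,0,0,0],[2.55,0.31,0,0,0,0],[2.7,0.33,0,0,0,0],[2.8,0.34,0,0,0,0],[2.8,0.34,0,0,0,0]]]'
python3 -c "
from h import *
look('p8')"
```

```text
time_s: 14.55
eef_pos: [469.0, -89.7, 70.9]
ee_rot: [0.0, 0.998, 0.062, 0.0]
force: [0.9, -0.3, -0.1]
grip_width: 0.704
grip_force: 0.0
time_s: 16.22
eef_pos: [539.3, -81.1, 70.6]
ee_rot: [0.0, 0.998, 0.062, 0.0]
force: [0.5, -0.6, -0.2]
grip_width: 0.7
grip_force: 0.0
tcp bridge frame [-113.08460831   -0.37651374] 70.60171978076497 16.3167
top label [ 608.7 -101.4   19.2    7.3] bridge-frame [-46.3 -29.2] dang -0.14
wrist label [586.4 -75.1  79.8  49.5] bridge-frame [-65.1  -0.3] dang -0.0
```

View pics/p8.png

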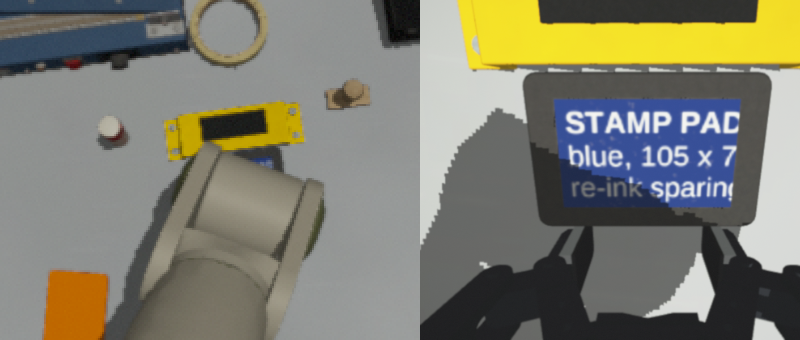

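The pad is square and centred in front of the mouth, which shows at row ~68 of the wrist half; the pad's far edge is at ~75. About 51 mm remain. I'll push 46 mm, then creep until the stop is felt.

```bash
python3 -m creep '[[[0.1,0.012,0,0,0,0],[0.2,0.025,0,0,0,0],[0.3,0.037,0,0,0,0],[0.4,0.05,0,0,0,0],[0.5,0.062,0,0,0,0],[0.6,0.075,0,0,0,0],[0.7,0.088,0,0,0,0],[0.8,0.1,0,0,0,0],[0.9,0.112,0,0,0,0],[1,0.125,0,0,0,0],[1.1,0.138,0,0,0,0],[1.2,0.15,0,0,0,0],[1.3,0.162,0,0,0,0],[1.4,0.175,0,0,0,0],[1.5,0.188,0,0,0,0],[1.6,0.2,0,0,0,0],[1.7,0.212,0,0,0,0],[1.78,0.222,0,0,0,0],[1.84,0.23,0,0,0,0],[1.84,0.23,0,0,0,0]]]'
python3 -m creep '[[[0.02,0.0025,0,0,0,0],[0.04,0.005,0,0,0,0],[0.06,0.0075,0,0,0,0],[0.08,0.01,0,0,0,0],[0.1,0.0125,0,0,0,0],[0.1,0.0125,0,0,0,0]]]'
python3 -c "
from h import *
look('p9')"
```

```text
time_s: 17.98
eef_pos: [585.1, -75.3, 70.6]
ee_rot: [0.0, 0.998, 0.062, 0.0]
force: [-0.1, 1.0, -0.0]
grip_width: 0.706
grip_force: 0.0
time_s: 18.48
eef_pos: [587.4, -75.1, 70.6]
ee_rot: [-0.0, 0.998, 0.062, 0.0]
force: [-0.7, 0.4, -0.2]
grip_width: 0.705
grip_force: 0.0
tcp bridge frame [-64.18340808  -0.41346884] 70.68976610847486 18.5833
wrist label [617.7 -89.8  42.9  12.3] bridge-frame [-35.9 -18.8] dang -0.001
```

Not at the stop yet, so I'll creep on in 1 to 2 mm steps and watch the force.

```bash
python3 -m creep '[[[0.02,0.0025,0,0,0,0],[0.04,0.005,0,0,0,0],[0.06,0.0075,0,0,0,0],[0.06,0.0075,0,0,0,0]]]' | sed -n '2p;4p'
python3 -m creep '[[[0.02,0.0025,0,0,0,0],[0.04,0.005,0,0,0,0],[0.04,0.005,0,0,0,0]]]'| sed -n '2p;4p'
```

```text
eef_pos: [588.5, -74.9, 70.7]
force: [-5.2, -1.2, 2.6]
eef_pos: [588.7, -75.0, 70.6]
force: [-11.3, -2.5, 7.6]
```

```bash
python3 -m creep '[[[0.02,0.0025,0,0,0,0],[0.04,0.005,0,0,0,0],[0.04,0.005,0,0,0,0]]]'| sed -n '2p;4p'
```

```text
eef_pos: [588.9, -74.9, 70.6]
force: [-17.4, -4.3, 11.7]
```

The force rose to 17 N and the tool stalled at bridge x about -62.6, where -62 was expected, so the pad is against the stop. I'll back away, lift and look.

```bash
python3 -m creep '[[[-0.1,-0.012,0,0,0,0],[-0.25,-0.03,0,0,0,0],[-0.5,-0.06,0,0,0,0],[-0.9,-0.11,0,0,0,0],[-1.4,-0.17,0,0,0,0],[-1.9,-0.24,0.2,0,0,0],[-2,-0.25,1,0,0,0],[-2,-0.25,2,0,0,0],[-2,-0.25,3.2,0,0,0],[-2,-0.25,4.4,0,0,0],[-2,-0.25,5.6,0,0,0],[-2,-0.25,6.8,0,0,0],[-2,-0.25,8,0,0,0],[-2,-0.25,8.8,0,0,0],[-2,-0.25,9.1,0,0,0],[-2,-0.25,9.1,0,0,0],[-2,-0.25,9.1,0,0,0]]]'
python3 - <<'E'
from h import *
from rig import ctrl
W=ctrl.capture('wrist');T=ctrl.capture('top');s=ctrl.sense();print(s['eef_pos'],s['force'])
c=cv2.resize(W['image'][0:150,60:480],None,fx=1.9,fy=1.9,interpolation=cv2.INTER_CUBIC)
t=cv2.resize(T['image'][115:215,190:370],(798,300))[:300]
cv2.imwrite('pics/p10.png',np.vstack([c,t])[:600,:798] if c.shape[1]==798 else c)
import pickle;pickle.dump((W,T),open('c10.pkl','wb'))
im=cv2.imread('pics/p10.png');cv2.imwrite('pics/p10.png',im[:,:,::-1])
g=W['image'].mean(2)
for u in range(215,360,12): # near edge of pad: darkest->bright rows going up from below
    col=g[:160,u]; 
    r=[v for v in range(20,159) if W['image'][v,u,0]<90 and W['image'][v+1,u,0]>=90]
    print(u,r[-1:] )
E
```

```text
time_s: 20.83
eef_pos: [540.5, -80.8, 296.9]
ee_rot: [-0.0, 0.998, 0.062, -0.001]
force: [0.4, 0.7, -1.9]
grip_width: 0.708
grip_force: 0.0
[540.3926894  -80.77699629 296.29996596] [-0.48661512 -0.2216015   0.3050699 ]
215 []
227 [119]
239 [129]
251 [129]
263 [129]
275 [129]
287 [129]
299 [129]
311 [129]
323 [129]
335 [107]
347 []
359 []
```

View pics/p10.png

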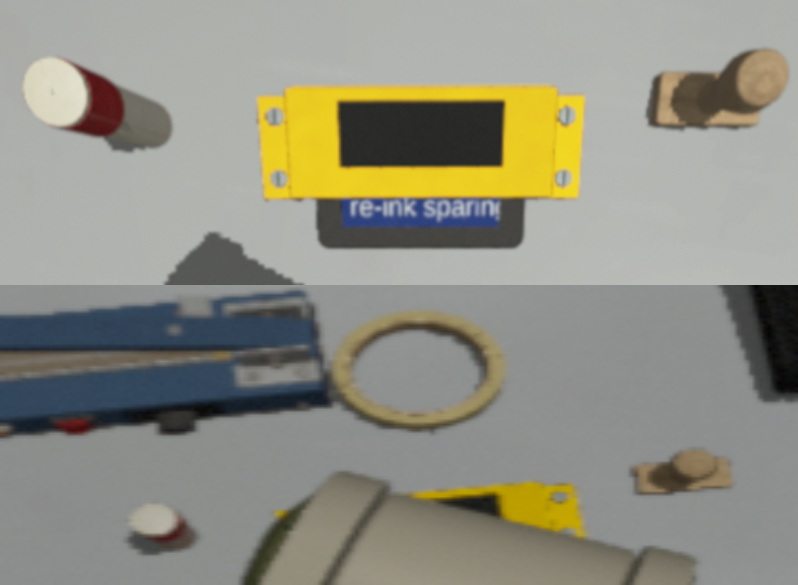

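The picture shows the pad under the bridge with its near edge level (row 129 across its whole width). It is centred, sticking out about 25 mm, and the glue stick, stamp and tape have not moved. The hand is clear, so I'm handing in.

```bash
python3 -c "
from rig import ctrl
print(ctrl.finish_job())"
```

```text
the job is handed in; nothing more can be done
None
```

The job is handed in: the ink pad was pushed under the bridge until it met the stop, and my last measurements put it square and centred with about 25 mm sticking out. The stamp, glue stick and tape looked undisturbed and the hand was clear; no verdict came back from the judging.

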